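# Tap three turned parts home in their nests before measuring

## Task

Get the three turned parts on the black plate ready for measuring: with the fingertips, press lightly on the top of each one until it sits fully home on its nest and its red ring is hidden, first the tall steel part, then the brass one, then the short aluminium one. Do not touch a later one before the one ahead of it is home, do not pinch or lift any of them or push at their sides, and leave the loose dark cylinder, the ring, the V-block and the mouse where they are.

Things in the scene. Friction and masses are not known exactly. Their poses are not given: they have to be found in the camera images.
- tall_top (a point): Centre of the flat top face of the tall steel part: plain grey steel cylinder, the tallest of the three, 46 mm diameter, 80 mm from shoulder to top face. Stands upright in its own nest; z up. The red ring of its 36 mm spigot shows between shoulder and nest until it is home; when home this point is 110 mm above the work surface.
- tall_nest: Dark round nest that carries the tall steel part; fixed on the plate, 60 mm diameter at its top, 70 mm at its foot, 18 mm high; its upper collar sits on a rubber cushion that yields about 1 mm per 4 N of push and comes back; origin at the centre of its underside.
- tall (a joint): How far the tall steel part has gone down into its nest, m: 0 = standing 8 mm proud, 0.008 = fully home, shoulder on the nest, its stop. It starts between 0 and 0.003, goes down under about 3 to 4 N, and stays where it is left (no spring back). A pull could raise it.
- brass_top (a point): Centre of the flat top face of the brass part: yellow brass cylinder of middle height, 42 mm diameter, 50 mm from shoulder to top face. Stands upright in its own nest; z up. The red ring of its 36 mm spigot shows between shoulder and nest until it is home; when home this point is 80 mm above the work surface.
- brass_nest: Dark round nest that carries the brass part; fixed on the plate, 60 mm diameter at its top, 70 mm at its foot, 18 mm high; its upper collar sits on a rubber cushion that yields about 1 mm per 4 N of push and comes back; origin at the centre of its underside.
- brass (a joint): How far the brass part has gone down into its nest, m: 0 = standing 8 mm proud, 0.008 = fully home, shoulder on the nest, its stop. It starts between 0 and 0.003, goes down under about 3 to 4 N, and stays where it is left (no spring back). A pull could raise it.
- short_top (a point): Centre of the flat top face of the short aluminium part: pale aluminium cylinder, the shortest, 42 mm diameter, 26 mm from shoulder to top face. Stands upright in its own nest; z up. The red ring of its 36 mm spigot shows between shoulder and nest until it is home; when home this point is 56 mm above the work surface.
- short_nest: Dark round nest that carries the short aluminium part; fixed on the plate, 60 mm diameter at its top, 70 mm at its foot, 18 mm high; its upper collar sits on a rubber cushion that yields about 1 mm per 4 N of push and comes back; origin at the centre of its underside.
- short (a joint): How far the short aluminium part has gone down into its nest, m: 0 = standing 8 mm proud, 0.008 = fully home, shoulder on the nest, its stop. It starts between 0 and 0.003, goes down under about 3 to 4 N, and stays where it is left (no spring back). A pull could raise it.
- plate: Black measuring plate, 320 (x) x 440 (y) x 12 mm, fixed; origin under its centre, z up. The three nests stand in a row along its y, about 110 mm or more apart centre to centre, in any sequence.
- master: Bystander: loose dark steel cylinder with no nest and no red ring, 48 mm diameter, 55 mm high, standing on the far part of the plate; origin at the centre of its underside.
- collar: Bystander: loose steel ring, 44 mm outside, 22 mm bore, 24 mm high, lying on the far part of the plate; origin at the centre of its underside.
- vblock: Bystander: loose dark steel V-block, 60 x 40 x 35 mm, on the table to the left of the plate; origin at the centre of its underside.
- mouse: Bystander: black computer mouse, 100 x 58 x 32 mm, on the table to the right of the plate; origin at the centre of its underside.

How it is judged:
By the outcome, as a careful person would: the job done as asked, in the order asked, and still so for the second after the job is handed in, with the robot touching nothing.
It also fails if it takes over 45 s, if anything falls off the work surface, if the arm or the gripper's body presses on something with over 40 N, if the wrist force passes 120 N, or if a joint passes its speed limit or range.

## Robot

A 7-joint arm with a two-finger parallel gripper is mounted at the origin on the work surface. World frame = base frame: x ahead of the robot, y to its left, z up, the work surface at z = 0. Lengths are in m, angles in rad, forces in N, time in s.
With the tool pointing down it reaches from about 0.4 to 0.85 m from the base axis. Payload 10.4 kg.
Tool frame: the origin (TCP) lies between the finger pads, 19 mm behind the fingertips; this is the grasp point; z points along the fingers, y is the line along which they close (so a half turn about z gives the same grasp; the last joint's range is limited). The gripper opens to 85 mm and grips with 20 to 120 N. Pads are 22 mm wide; open, the fingers measure 114 mm over their backs; the gripper's body (76 mm by 85 mm) begins 54 mm behind the grasp point. The pads swing forward as they close: fully open they stand 13 mm farther back than shut.
Start: joints at [-1.174, 0.332, -0.065, 1.46, 0.022, 1.35, -0.088], TCP at [0.255, 0.571, 0.25] pointing down, gripper open.
Joint ranges: [-2.6, 2.6], [-0.5, 2.12], [-1.47, 1.34], [0.16, 2.42], [-1.27, 4.41], [0.06, 2.06], [-2.6, 2.6]. Speed limits (rad/s): [2.22, 2.22, 2.79, 2.79, 3.14, 3.14, 3.14].

## Interface

Orientations are given as a unit quaternion [x, y, z, w].
In Python, from workcell import * gives the robot as it stands. The module is installed in compiled form; this text tells all that it offers.
- The arm moves only by the tool carry_out, never from a script. Its argument "motion" is a list of rows, each an object with "xyz": the shift along the tool's x, y, z in m, a list of three; "angular": the turn, a rotation vector about the tool's x, y, z in degrees, a list of three. A call has 1 to 12 rows; each row is the pose to reach, as a shift and turn from the pose commanded when the call began, along the tool's axes at that moment; what a row does not reach only later rows make up. A row lasts 1/10 s, in which the tool goes at most 50 mm and 8.59 degrees, less where a joint would pass 70% of its speed; a pose out of reach is approached as far as the arm can. A call with a gripper value outside its range is refused whole. "hand" is the opening, from 0 (shut) to 1 (fully open), set as the call begins (left out, the last holds). The fingers move at their own pace and stop on an object; "grip_force" is the grip in N (left out, the last holds). Time passes only in rows, so rows that repeat a pose let the fingers close. It gives the time, the measured TCP pose, the force, the opening and the grip force at its end, in the units of the state.
- get_obs(): the state, without advancing time (a new reading comes with each control period).
- camera(name): name is "scene" or "top"; returns a dict with "img" (480x640x3 uint8, red, green, blue), "fx", "fy", "cx", "cy" (pixels), "extrinsics" (4x4, takes a point from camera to world coordinates). Camera axes: x right, y up, looking along -z (the intrinsics and any distortion apply to the point x, -y, -z); pixel columns grow to the right and rows downward; lengths in m; the calibration is good to about 2 mm. A picture is of the moment at which its call begins. There is no depth.
- hand_in(): hands the job in; it is judged then, once.
The state is a dict: "clock": time; "joint_pos": joint angles; "joint_velocities": joint speeds; "tau": joint torques, N m; "position": TCP position; "ee_rot": TCP orientation; "ft_force": force on the tool from outside, world axes, zero at the start; "torque": the same for the moment, N m; "grip_width": opening from 0.0 (shut) to 1.0 (fully open); "grasp_force": force on a finger pad.
Only numpy, scipy, OpenCV 4.12 (cv2) and the standard library are available. Lean on these libraries where they do the work, as an engineer would, in place of code of your own. Each camera call takes 0.05 s, during which the arm holds its last target. There are 200 camera calls.

## Working session

There is one attempt and no reset: what is moved stays moved. The work goes in short steps, Python scripts to look and compute and a tool call to move; the robot and the scene stay as the last step left them, time stands still between calls to the robot, and variables do not carry over. Pictures are saved under pics/ and viewed, at most 10 in all, crops included, and the job is handed in when it is done.

Besides the shell and the picture viewer there is one more tool, called as name([rows], argument=value, ...), one row to a line, values as JSON. carry_out: Moves the arm, as the interface text tells. Its arguments: {"type":"object","properties":{"motion":{"type":"array"},"hand":{"type":"number"},"grip_force":{"type":"number"}},"required":["motion"]}

```bash
mkdir -p pics; cat > h.py <<'E'
from workcell import *
import numpy as np, cv2
def snap(n,tag):
    c=camera(n); cv2.imwrite(f'pics/{tag}.png',c['img'][:,:,::-1]); return c
def ray(c,u,v):
    T=np.array(c['extrinsics']); d=T[:3,:3]@np.array([(u-c['cx'])/c['fx'],-(v-c['cy'])/c['fy'],-1.]); return T[:3,3],d
def onz(c,u,v,z):
    o,d=ray(c,u,v); return o+d*(z-o[2])/d[2]
def proj(c,p):
    T=np.array(c['extrinsics']); q=T[:3,:3].T@(np.array(p)-T[:3,3]); return c['cx']+c['fx']*q[0]/-q[2], c['cy']+c['fy']*q[1]/q[2]
E
python3 - <<'E'
from h import *
for n in ('scene','top'):
    c=snap(n,n+'0'); print(n,{k:(np.round(v,4).tolist()) for k,v in c.items() if k!='img'})
o=get_obs(); print({k:np.round(v,4).tolist() for k,v in o.items()})
E
```

```text
scene {'fx': 549.0479, 'fy': 549.0479, 'cx': 317.9792, 'cy': 234.7489, 'extrinsics': [[-0.8538, -0.3412, 0.3933, 1.0309], [0.5202, -0.5903, 0.6172, 0.7498], [0.0216, 0.7315, 0.6815, 0.9222], [0.0, 0.0, 0.0, 1.0]]}
top {'fx': 611.1178, 'fy': 611.1178, 'cx': 321.7217, 'cy': 236.5443, 'extrinsics': [[0.1004, 0.9747, -0.1998, 0.2469], [-0.9949, 0.0995, -0.0149, -0.0061], [0.0053, 0.2003, 0.9797, 1.7624], [0.0, 0.0, 0.0, 1.0]]}
{'clock': 0.1, 'joint_pos': [-1.1736, 0.3328, -0.0648, 1.4608, 0.0216, 1.3499, -0.0885], 'joint_velocities': [0.0008, -0.0021, 0.0001, -0.0016, 0.0005, -0.0005, 0.0007], 'tau': [0.0007, -62.6741, 0.0487, -39.2433, 0.0162, 0.0069, -0.0], 'position': [0.2546, 0.5705, 0.2493], 'ee_rot': [0.2083, 0.9781, -0.0006, -0.0001], 'ft_force': [-0.7343, 0.5908, 0.0741], 'torque': [-0.0257, -0.0224, -0.0134], 'grasp_force': 0.0, 'grip_width': 1.0009}
```

View pics/scene0.png

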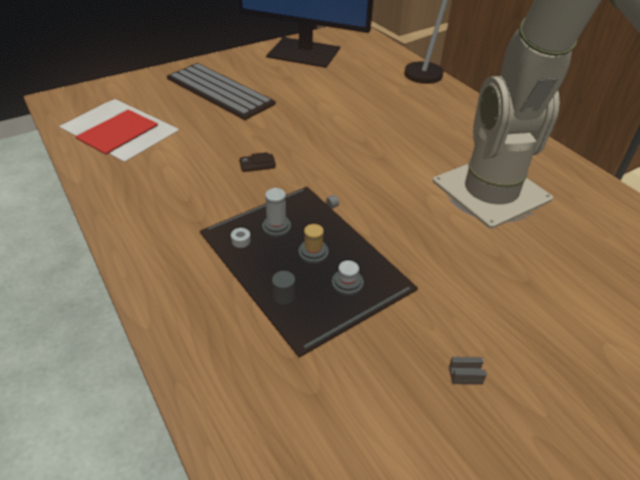

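View pics/top0.png

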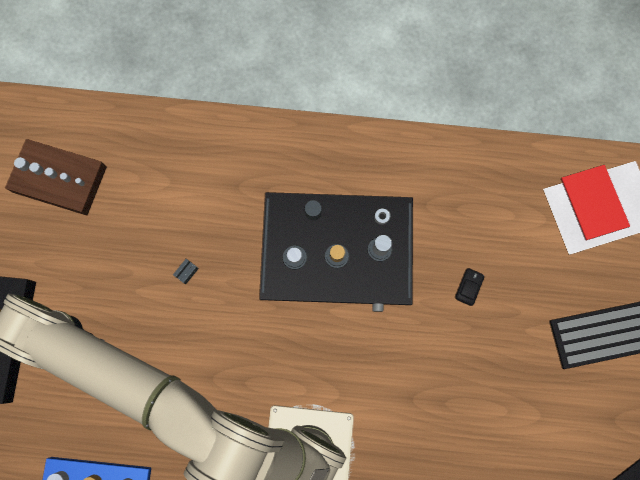

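The scene view shows the tall part at about (276,205), brass at (313,238), short at (348,272), master at (284,287) and collar at (241,237). In the top view the top faces are near tall (383,243), brass (337,252) and short (294,255). Next I'll segment these tops and cast rays.

```bash
python3 - <<'E'
from h import *
c=camera('top'); s=camera('scene')
hsv=cv2.cvtColor(c['img'],cv2.COLOR_RGB2HSV)
print('plate', [np.round(onz(c,u,v,.012)[:2],3).tolist() for u,v in ((266,193),(412,198),(412,304),(260,299))])
seeds={'tall':(383,243,.115),'brass':(337,252,.085),'short':(294,255,.061)}
for n,(u,v,z) in seeds.items():
    sub=c['img'][v-25:v+26,u-25:u+26]; h=cv2.cvtColor(sub,cv2.COLOR_RGB2HSV)
    m=((h[:,:,2]>150)).astype('uint8') 
    k,l,st,ce=cv2.connectedComponentsWithStats(m); i=l[25,25]
    cs,_=cv2.findContours((l==i).astype('uint8'),0,1)
    cc=max(cs,key=cv2.contourArea); el=cv2.fitEllipse(cc)
    U,V=el[0][0]+u-25,el[0][1]+v-25
    p=onz(c,U,V,z); print(n,'top',np.round((U,V),1),np.round(el[1],1),'exp dia',round(611*(.046 if n=='tall' else .042)/(1.76-z),1),np.round(p,4),'in scene',np.round(proj(s,p),1))
a=cv2.resize(s['img'][170:310,220:380],None,fx=4,fy=4,interpolation=cv2.INTER_CUBIC)
b=cv2.resize(c['img'][190:280,260:420],None,fx=4,fy=4,interpolation=cv2.INTER_CUBIC)
cv2.imwrite('pics/a.png',a[:,:,::-1]);cv2.imwrite('pics/b.png',b[:,:,::-1])
E
```

```text
plate [[0.718, 0.198], [0.747, -0.234], [0.434, -0.256], [0.404, 0.178]]
tall top [382.7 242.6] [15.1 15.5] exp dia 17.1 [ 0.583  -0.1493  0.115 ] in scene [273.9 194.9]
brass top [337.  251.6] [13.3 14.1] exp dia 15.3 [ 0.5505 -0.0271  0.085 ] in scene [312.6 230.3]
short top [293.8 254.4] [13.4 13.7] exp dia 15.1 [0.5346 0.0932 0.061 ] in scene [347.3 268.5]
```

View pics/a.png

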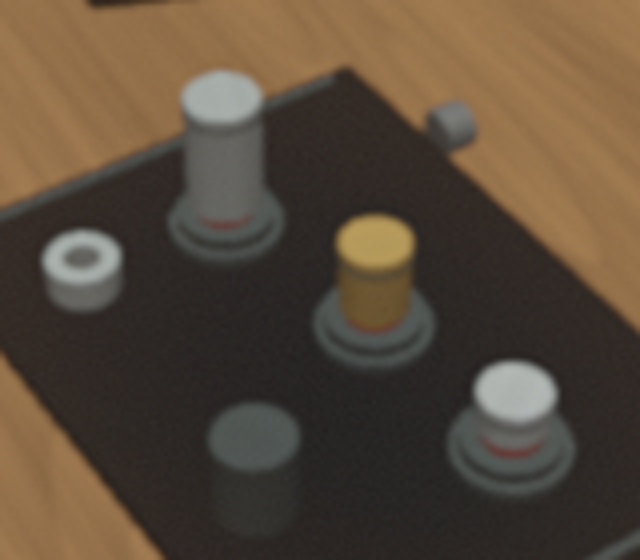

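View pics/b.png

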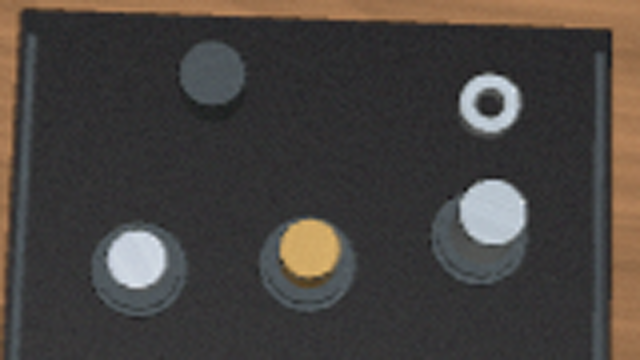

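The two views agree to about 1.5 px, roughly 2 mm. The plate sides and spacings also match: 0.126 m and 0.121 m between centres. First move goes towards the tall part with the gripper shut.

carry_out([
  {"xyz":[-0.034,-0.03,0],"angular":[0,0,0]},
  {"xyz":[-0.068,-0.06,0],"angular":[0,0,0]},
  {"xyz":[-0.102,-0.09,0],"angular":[0,0,0]},
  {"xyz":[-0.136,-0.12,0],"angular":[0,0,0]},
  {"xyz":[-0.17,-0.15,0],"angular":[0,0,0]},
  {"xyz":[-0.204,-0.18,0],"angular":[0,0,0]},
  {"xyz":[-0.238,-0.21,0],"angular":[0,0,0]},
  {"xyz":[-0.272,-0.24,0],"angular":[0,0,0]},
  {"xyz":[-0.306,-0.27,0],"angular":[0,0,0]},
  {"xyz":[-0.34,-0.3,0],"angular":[0,0,0]},
  {"xyz":[-0.374,-0.33,0],"angular":[0,0,0]},
  {"xyz":[-0.408,-0.36,0],"angular":[0,0,0]},
], hand=0)

```text
clock: 1.4
position: [0.4809, 0.0739, 0.2501]
ee_rot: [0.208, 0.978, 0.0, 0.0]
ft_force: [1.3, 1.1, -0.5]
grip_width: -0.001
grasp_force: 0.0
```

carry_out([
  {"xyz":[-0.034,-0.03,0],"angular":[0,0,0]},
  {"xyz":[-0.068,-0.06,0],"angular":[0,0,0]},
  {"xyz":[-0.102,-0.091,0],"angular":[0,0,0]},
  {"xyz":[-0.136,-0.121,0],"angular":[0,0,0]},
  {"xyz":[-0.165,-0.147,0],"angular":[0,0,0]},
  {"xyz":[-0.184,-0.164,0],"angular":[0,0,0]},
  {"xyz":[-0.184,-0.164,0.03],"angular":[0,0,0]},
  {"xyz":[-0.184,-0.164,0.06],"angular":[0,0,0]},
  {"xyz":[-0.184,-0.164,0.08],"angular":[0,0,0]},
  {"xyz":[-0.184,-0.164,0.08],"angular":[0,0,0]},
  {"xyz":[-0.184,-0.164,0.08],"angular":[0,0,0]},
])

```text
clock: 2.5
position: [0.5819, -0.1491, 0.1705]
ee_rot: [0.208, 0.978, -0.0, -0.0]
ft_force: [-1.1, 0.4, 0.0]
grip_width: 0.005
grasp_force: 0.0
```

```bash
python3 - <<'E'
from h import *
s=snap('scene','s1')
a=cv2.resize(s['img'][130:310,210:410],None,fx=3,fy=3,interpolation=cv2.INTER_CUBIC)
cv2.imwrite('pics/s1c.png',a[:,:,::-1]); o=get_obs(); print(o['position'],o['ft_force'])
E
```

```text
[ 0.58230759 -0.14917404  0.17124669] [ 0.28015401 -0.74509667  0.79257009]
```

View pics/s1c.png

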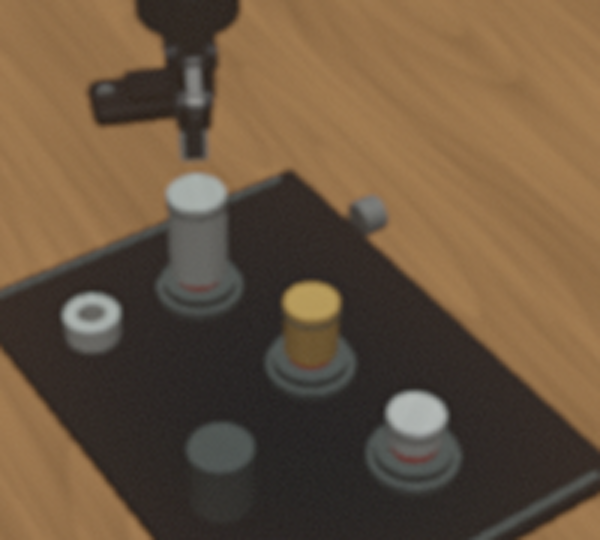

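The tip stands centred over the tall part, near (274,183) in the full image. Its red ring and the other two are visible. Descending to the contact zone.

carry_out([
  {"xyz":[0,0,0.015],"angular":[0,0,0]},
  {"xyz":[0,0,0.026],"angular":[0,0,0]},
  {"xyz":[0,0,0.03],"angular":[0,0,0]},
  {"xyz":[0,0,0.033],"angular":[0,0,0]},
  {"xyz":[0,0,0.036],"angular":[0,0,0]},
  {"xyz":[0,0,0.036],"angular":[0,0,0]},
  {"xyz":[0,0,0.036],"angular":[0,0,0]},
])

```text
clock: 3.25
position: [0.5819, -0.1491, 0.1342]
ee_rot: [0.208, 0.978, 0.0, 0.0]
ft_force: [-0.4, 0.5, 1.0]
grip_width: 0.001
grasp_force: 0.5
```

carry_out([
  {"xyz":[0,0,0.001],"angular":[0,0,0]},
  {"xyz":[0,0,0.002],"angular":[0,0,0]},
  {"xyz":[0,0,0.003],"angular":[0,0,0]},
  {"xyz":[0,0,0.003],"angular":[0,0,0]},
  {"xyz":[0,0,0.003],"angular":[0,0,0]},
])

```text
clock: 3.75
position: [0.5818, -0.1491, 0.131]
ee_rot: [0.208, 0.978, 0.0, 0.0]
ft_force: [-0.7, -0.1, 3.1]
grip_width: -0.0
grasp_force: 1.3
```

carry_out([
  {"xyz":[0,0,0.001],"angular":[0,0,0]},
  {"xyz":[0,0,0.002],"angular":[0,0,0]},
  {"xyz":[0,0,0.002],"angular":[0,0,0]},
  {"xyz":[0,0,0.002],"angular":[0,0,0]},
])

```text
clock: 4.15
position: [0.5818, -0.1491, 0.1289]
ee_rot: [0.208, 0.978, 0.0, 0.0]
ft_force: [-0.9, 0.3, 2.3]
grip_width: 0.001
grasp_force: 1.2
```

carry_out([
  {"xyz":[0,0,0.0005],"angular":[0,0,0]},
  {"xyz":[0,0,0.001],"angular":[0,0,0]},
  {"xyz":[0,0,0.001],"angular":[0,0,0]},
  {"xyz":[0,0,0.001],"angular":[0,0,0]},
])

```text
clock: 4.55
position: [0.5818, -0.149, 0.1281]
ee_rot: [0.208, 0.978, 0.0, 0.0]
ft_force: [-1.3, -0.3, 4.1]
grip_width: -0.002
grasp_force: 1.7
```

carry_out([
  {"xyz":[0,0,0.0005],"angular":[0,0,0]},
  {"xyz":[0,0,0.001],"angular":[0,0,0]},
  {"xyz":[0,0,0.001],"angular":[0,0,0]},
  {"xyz":[0,0,0.001],"angular":[0,0,0]},
])

```text
clock: 4.95
position: [0.5819, -0.1491, 0.1273]
ee_rot: [0.208, 0.978, 0.0, 0.0]
ft_force: [-1.7, -0.2, 6.4]
grip_width: -0.001
grasp_force: 3.1
```

Force is now rising with depth, so the cushion is being compressed. One more millimetre to be sure.

carry_out([
  {"xyz":[0,0,0.0005],"angular":[0,0,0]},
  {"xyz":[0,0,0.001],"angular":[0,0,0]},
  {"xyz":[0,0,0.001],"angular":[0,0,0]},
  {"xyz":[0,0,0.001],"angular":[0,0,0]},
])

```text
clock: 5.35
position: [0.582, -0.1491, 0.1266]
ee_rot: [0.208, 0.978, 0.0, 0.0]
ft_force: [-1.7, 0.5, 8.2]
grip_width: -0.008
grasp_force: 4.4
```

carry_out([
  {"xyz":[0,0,-0.005],"angular":[0,0,0]},
  {"xyz":[0,0,-0.03],"angular":[0,0,0]},
  {"xyz":[0,0,-0.06],"angular":[0,0,0]},
  {"xyz":[0,0,-0.06],"angular":[0,0,0]},
  {"xyz":[0,0,-0.06],"angular":[0,0,0]},
])

```text
clock: 5.85
position: [0.5818, -0.149, 0.1861]
ee_rot: [0.208, 0.978, 0.0, 0.0]
ft_force: [0.3, 0.7, -1.4]
grip_width: -0.0
grasp_force: 0.0
```

```bash
cat >> h.py <<'E'
def check(tag):
    s=snap('scene',tag); im=s['img']
    h=cv2.cvtColor(im,cv2.COLOR_RGB2LAB)
    for n,(x0,x1,y0,y1) in {'tall':(262,290,212,232),'brass':(300,328,240,258),'short':(334,362,272,290)}.items():
        a=h[y0:y1,x0:x1,1].astype(int)-128; b=h[y0:y1,x0:x1,2].astype(int)-128
        print(n,'red px',int(((a>8)&(a>b)).sum()),'max a',a.max())
    a=cv2.resize(im[130:310,210:410],None,fx=3,fy=3,interpolation=cv2.INTER_CUBIC)
    cv2.imwrite(f'pics/{tag}c.png',a[:,:,::-1])
E
python3 - <<'E'
from h import *
check('s2'); print(get_obs()['position'],get_obs()['ft_force'])
E
```

```text
tall red px 0 max a 4
brass red px 0 max a 13
short red px 23 max a 18
[ 0.58140603 -0.14877512  0.18522742] [-0.17027275  0.4058497   0.36425344]
```

View pics/s2c.png

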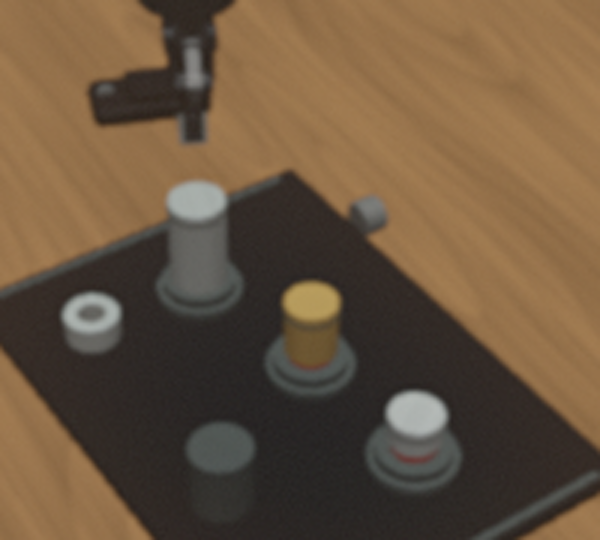

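The tall part is home: no red is left at about (276,223). The other two still show red. Now the brass part.

carry_out([
  {"xyz":[0.026,0.033,0],"angular":[0,0,0]},
  {"xyz":[0.053,0.066,0],"angular":[0,0,0]},
  {"xyz":[0.079,0.099,0],"angular":[0,0,0]},
  {"xyz":[0.079,0.099,0],"angular":[0,0,0]},
  {"xyz":[0.079,0.099,0.03],"angular":[0,0,0]},
  {"xyz":[0.079,0.099,0.06],"angular":[0,0,0]},
  {"xyz":[0.079,0.099,0.074],"angular":[0,0,0]},
  {"xyz":[0.079,0.099,0.077],"angular":[0,0,0]},
  {"xyz":[0.079,0.099,0.079],"angular":[0,0,0]},
  {"xyz":[0.079,0.099,0.081],"angular":[0,0,0]},
  {"xyz":[0.079,0.099,0.081],"angular":[0,0,0]},
])

```text
clock: 7.0
position: [0.5505, -0.0265, 0.1057]
ee_rot: [0.208, 0.978, 0.0, 0.001]
ft_force: [0.0, -0.4, 0.4]
grip_width: -0.001
grasp_force: 0.0
```

carry_out([
  {"xyz":[0,0,0.001],"angular":[0,0,0]},
  {"xyz":[0,0,0.002],"angular":[0,0,0]},
  {"xyz":[0,0,0.003],"angular":[0,0,0]},
  {"xyz":[0,0,0.004],"angular":[0,0,0]},
  {"xyz":[0,0,0.005],"angular":[0,0,0]},
  {"xyz":[0,0,0.006],"angular":[0,0,0]},
  {"xyz":[0,0,0.006],"angular":[0,0,0]},
  {"xyz":[0,0,0.006],"angular":[0,0,0]},
])

```text
clock: 7.8
position: [0.5502, -0.0264, 0.0991]
ee_rot: [0.208, 0.978, 0.0, 0.0]
ft_force: [1.0, 0.3, 2.7]
grip_width: 0.001
grasp_force: 1.3
```

Tip is at 0.080 m and the part is still sliding. Two more millimetres, then one.

carry_out([
  {"xyz":[0,0,0.001],"angular":[0,0,0]},
  {"xyz":[0,0,0.0015],"angular":[0,0,0]},
  {"xyz":[0,0,0.002],"angular":[0,0,0]},
  {"xyz":[0,0,0.002],"angular":[0,0,0]},
  {"xyz":[0,0,0.002],"angular":[0,0,0]},
])

```text
clock: 8.3
position: [0.5502, -0.0264, 0.0973]
ee_rot: [0.208, 0.978, 0.0, 0.0]
ft_force: [0.5, 0.7, 6.1]
grip_width: 0.003
grasp_force: 3.0
```

carry_out([
  {"xyz":[0,0,0.0005],"angular":[0,0,0]},
  {"xyz":[0,0,0.001],"angular":[0,0,0]},
  {"xyz":[0,0,0.001],"angular":[0,0,0]},
  {"xyz":[0,0,0.001],"angular":[0,0,0]},
])

```text
clock: 8.7
position: [0.5503, -0.0264, 0.0966]
ee_rot: [0.208, 0.978, 0.0, 0.0]
ft_force: [0.2, 0.4, 9.3]
grip_width: -0.001
grasp_force: 4.4
```

carry_out([
  {"xyz":[0,0,-0.005],"angular":[0,0,0]},
  {"xyz":[0,0,-0.03],"angular":[0,0,0]},
  {"xyz":[0,0,-0.06],"angular":[0,0,0]},
  {"xyz":[0,0,-0.06],"angular":[0,0,0]},
  {"xyz":[0,0,-0.06],"angular":[0,0,0]},
])

```text
clock: 9.2
position: [0.5496, -0.0263, 0.1559]
ee_rot: [0.208, 0.978, 0.0, -0.0]
ft_force: [0.1, 0.2, -0.9]
grip_width: 0.005
grasp_force: 0.0
```

```bash
python3 - <<'E'
from h import *
check('s3'); print(get_obs()['position'],get_obs()['ft_force'])
E
```

```text
tall red px 0 max a 4
brass red px 0 max a 5
short red px 23 max a 18
[ 0.54923182 -0.02632296  0.15516467] [-0.53044047 -0.26710094 -0.64414643]
```

View pics/s3c.png

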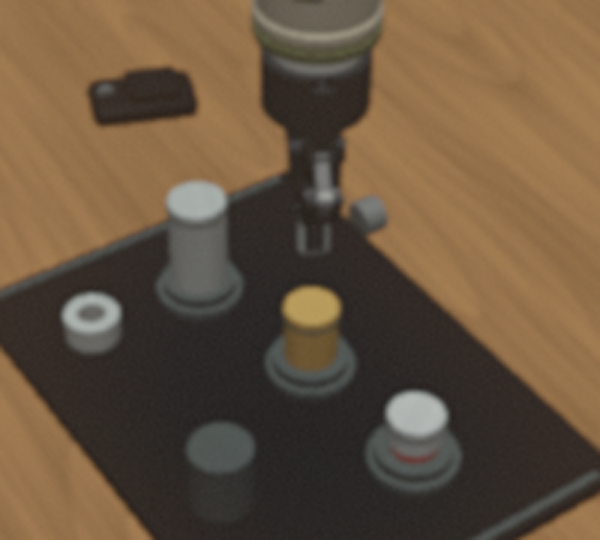

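The brass part is home: no red around (313,250). The short part still shows its ring at about (348,282). Now the short one.

carry_out([
  {"xyz":[0.021,0.034,0],"angular":[0,0,0]},
  {"xyz":[0.043,0.069,0],"angular":[0,0,0]},
  {"xyz":[0.064,0.103,0],"angular":[0,0,0]},
  {"xyz":[0.064,0.103,0],"angular":[0,0,0]},
  {"xyz":[0.064,0.103,0.03],"angular":[0,0,0]},
  {"xyz":[0.064,0.103,0.055],"angular":[0,0,0]},
  {"xyz":[0.064,0.103,0.068],"angular":[0,0,0]},
  {"xyz":[0.064,0.103,0.071],"angular":[0,0,0]},
  {"xyz":[0.064,0.103,0.073],"angular":[0,0,0]},
  {"xyz":[0.064,0.103,0.075],"angular":[0,0,0]},
  {"xyz":[0.064,0.103,0.075],"angular":[0,0,0]},
])

```text
clock: 10.35
position: [0.534, 0.0936, 0.0818]
ee_rot: [0.208, 0.978, 0.0, 0.001]
ft_force: [0.3, -0.7, 1.7]
grip_width: 0.005
grasp_force: 1.1
```

carry_out([
  {"xyz":[0,0,0.001],"angular":[0,0,0]},
  {"xyz":[0,0,0.002],"angular":[0,0,0]},
  {"xyz":[0,0,0.003],"angular":[0,0,0]},
  {"xyz":[0,0,0.004],"angular":[0,0,0]},
  {"xyz":[0,0,0.005],"angular":[0,0,0]},
  {"xyz":[0,0,0.006],"angular":[0,0,0]},
  {"xyz":[0,0,0.006],"angular":[0,0,0]},
  {"xyz":[0,0,0.006],"angular":[0,0,0]},
])

```text
clock: 11.15
position: [0.5336, 0.0938, 0.075]
ee_rot: [0.208, 0.978, 0.0, 0.0]
ft_force: [2.3, -1.4, 2.4]
grip_width: 0.003
grasp_force: 1.3
```

carry_out([
  {"xyz":[0,0,0.001],"angular":[0,0,0]},
  {"xyz":[0,0,0.0015],"angular":[0,0,0]},
  {"xyz":[0,0,0.002],"angular":[0,0,0]},
  {"xyz":[0,0,0.002],"angular":[0,0,0]},
  {"xyz":[0,0,0.002],"angular":[0,0,0]},
])

```text
clock: 11.65
position: [0.5337, 0.0938, 0.0733]
ee_rot: [0.208, 0.978, 0.0, 0.0]
ft_force: [0.2, -0.6, 6.0]
grip_width: 0.005
grasp_force: 3.1
```

carry_out([
  {"xyz":[0,0,0.0005],"angular":[0,0,0]},
  {"xyz":[0,0,0.001],"angular":[0,0,0]},
  {"xyz":[0,0,0.001],"angular":[0,0,0]},
  {"xyz":[0,0,0.001],"angular":[0,0,0]},
])

```text
clock: 12.05
position: [0.5337, 0.0938, 0.0725]
ee_rot: [0.208, 0.978, 0.0, 0.0]
ft_force: [-0.6, -1.6, 9.4]
grip_width: 0.003
grasp_force: 4.5
```

carry_out([
  {"xyz":[0,0,-0.005],"angular":[0,0,0]},
  {"xyz":[0,0,-0.03],"angular":[0,0,0]},
  {"xyz":[0,0,-0.07],"angular":[0,0,0]},
  {"xyz":[0,0,-0.11],"angular":[0,0,0]},
  {"xyz":[0,0,-0.11],"angular":[0,0,0]},
  {"xyz":[0,0,-0.11],"angular":[0,0,0]},
])

```text
clock: 12.65
position: [0.5332, 0.0941, 0.1821]
ee_rot: [0.208, 0.978, 0.0, -0.0]
ft_force: [-0.2, -0.8, -0.7]
grip_width: 0.002
grasp_force: 0.0
```

```bash
python3 - <<'E'
from h import *
check('s4'); print(get_obs()['position'],get_obs()['ft_force'])
E
```

```text
tall red px 0 max a 4
brass red px 0 max a 5
short red px 0 max a 2
[0.53268494 0.09394706 0.18107239] [-0.40621922 -0.65594613 -0.4715863 ]
```

View pics/s4c.png

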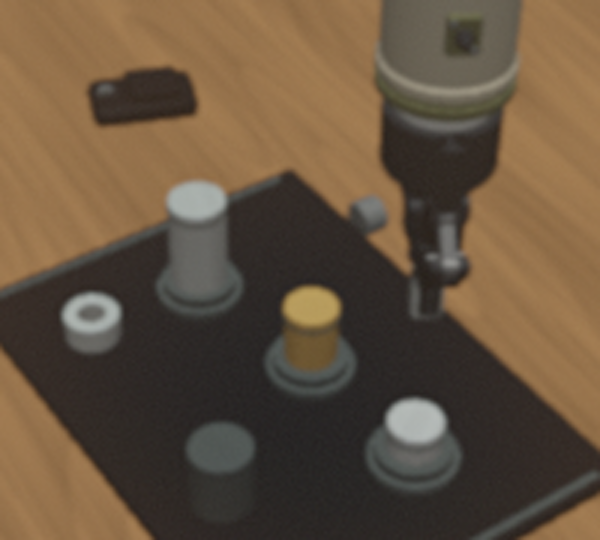

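All three parts are home with no red showing, the bystanders in view have not moved, and the arm is clear.

```bash
python3 -c "
from workcell import *
print(hand_in())"
```

```text
the job is handed in; nothing more can be done
None
```

I pressed the tall steel, brass and short aluminium parts home in that order, each at under 10 N; no red ring shows in the final scene picture, no bystander was touched, and the job is handed in at about 13 s.

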